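# Drip tray in, strainers on the hook

## Task

Get the washed strainers ready to drain: first push the drip tray, pull bar last, into the hanging stand under the hook - its leading edge has to be raised over the lip - until it lies flat and straight in the middle of the base plate, between lip and post. Then hang all the strainers that are there by their loops in a row on the one hook, hanging freely, one after the other, the largest first (so nearest the post) and the smallest last. Leave the mug, glass and salt shaker standing where they are.

Things in the scene. Friction and masses are not known exactly. Their poses are not given: they have to be found in the camera images.
- stand: fixed steel hanging stand; origin on the worktop under the root of its hook, which points along the stand's -x. Behind the root a post 18 mm thick, 253 mm high, on a foot block 24 mm high with its front face at x = -10 mm. Base plate 6 mm thick, 150 mm wide (y), from x = -205 mm to the block; along its front edge, x = -205 to -196 mm, a raised lip 14 mm high from the worktop
- hook_root (a point): root of the one hook, on its axis, 205 mm above the worktop; axes as the stand. The hook is a level round bar 10 mm thick that runs 165 mm along -x, then turns up; its free end reaches x = -182 mm and 224 mm above the worktop
- hook_tip (a point): centre of the rounded free end of the hook, 177 mm from the root along -x and 14 mm above the hook's axis
- base_mid (a point): middle of the tray's place (between lip and foot block, 186 mm apart) on top of the base plate, 6 mm above the worktop; axes as the stand. The tray's centre belongs above it, its +x along the stand's +x, pull bar sticking out over the lip
- tray_mid (a point): aluminium drip tray, loose, 0.24 to 0.39 kg, open box 168 mm long (x) x 104 mm wide (y) x 30 mm high, walls 4 mm. This point is its centre, 15 mm above its underside; +x points to its leading edge, away from the pull bar
- tray_bar (a point): centre of the tray's black upright pull bar, 142 mm from the tray's centre along -x: 9 mm thick (x), 80 mm long (y), 30 mm high, centre 35 mm above the tray's underside, 53 mm clear of the tray's rear wall, held by two side arms at y = +-36 mm. Axes as the tray
- large_loop (a point): middle of the hanging loop of the large strainer (may be absent; 0.09 to 0.2 kg; stands upright): wire basket 44 (x) x 108 (y) x 70 mm high, strap handle 12 mm wide (x), top 162 mm, this point 134 mm above the bottom. Loop in the y-z plane: sides 40 mm apart outside, 32 inside, from 18 mm below to 18 above this point, inner peak 23 mm above it. Either way round is alike
- medium_loop (a point): middle of the hanging loop of the medium strainer (may be absent; 0.09 to 0.2 kg; stands upright): wire basket 44 (x) x 88 (y) x 58 mm high, strap handle 12 mm wide (x), top 144 mm, this point 116 mm above the bottom. Loop in the y-z plane: sides 40 mm apart outside, 32 inside, from 18 mm below to 18 above this point, inner peak 23 mm above it. Either way round is alike
- small_loop (a point): middle of the hanging loop of the small strainer (may be absent; 0.09 to 0.2 kg; stands upright): wire basket 44 (x) x 68 (y) x 46 mm high, strap handle 12 mm wide (x), top 126 mm, this point 98 mm above the bottom. Loop in the y-z plane: sides 40 mm apart outside, 32 inside, from 18 mm below to 18 above this point, inner peak 23 mm above it. Either way round is alike
- mug: spotted mug 82 mm wide, 91 mm high, standing by; origin under its centre
- tumbler: drinking glass 81 mm wide, 93 mm high, standing by; origin under its centre
- shaker: salt shaker 44 mm wide, 90 mm high, standing by; origin under its centre

How it is judged:
By the outcome, as a careful person would: the job done as asked, in the order asked, and still so for the second after the job is handed in, with the robot touching nothing.
Of strainer_large, strainer_medium, strainer_small only 2 to 3 are there at a start; the rules pass over those that are not, and their reading is None.
At some moment in a run one of tray may be knocked a few centimetres aside while the robot is not near it.
It also fails if it takes over 210 s, if anything falls off the work surface, if the arm or the gripper's body presses on something with over 40 N, if the wrist force passes 120 N, or if a joint passes its speed limit or range.

## Robot

A 6-joint arm with a two-finger parallel gripper is mounted at the origin on a cart in front of the work surface, level with it; the furniture and walls round the work are solid. World frame = base frame: x ahead of the robot, y to its left, z up, the work surface at z = 0. Lengths are in m, angles in rad, forces in N, time in s.
With the tool pointing down it reaches from about 0.35 to 0.85 m from the base axis. Payload 8.1 kg.
Tool frame: the origin (TCP) lies where the fingers leave the gripper's body, on its centre line; the fingertips stand 84 mm ahead of it and the grasp point (between the pads) lies 65 mm ahead of it; z points along the fingers, y is the line along which they close (so a half turn about z gives the same grasp; the last joint's range is limited). The gripper opens to 93 mm and grips with 3 to 60 N. Pads are 15 mm wide; open, the fingers measure 128 mm over their backs; the gripper's body (75 mm by 188 mm) begins 65 mm behind the grasp point.
Start: joints at [1.185, 0.13, 1.488, -0, 1.523, -0.085], TCP at [0.178, 0.573, 0.303] pointing down, gripper open.
Joint ranges: [-2.96, 2.96], [-0.89, 2.26], [0.02, 2.5], [-1.34, 4.48], [0, 2.73], [-2.66, 2.66]. Speed limits (rad/s): [2.39, 2.39, 2.79, 3.14, 3.14, 3.14].

## Interface

Orientations are given as a rotation vector (axis times angle).
In Python, from plant import robot gives the robot as it stands.
- The arm moves only by the shell command python3 -m jog 'ROWS' [FORCE]. ROWS is text: rows parted by semicolons, each of 5 numbers parted by spaces: the opening, from 0 (shut) to 1 (fully open), then the shift along the tool's x, y, z in m, then the turn about the tool's z in degrees. A call has 1 to 10 rows; each row shifts and turns the commanded pose from where the row before left it, along the tool's axes as they then stand; what a row does not reach is not made up. A row lasts 1/12 s, in which the tool goes at most 41.7 mm and 7.16 degrees, less where a joint would pass 70% of its speed; a pose out of reach is approached as far as the arm can. A call with a gripper value outside its range is refused whole. The fingers move at their own pace and stop on an object; FORCE is the grip in N (left out, the last holds). Time passes only in rows, so rows that do not move let the fingers close. It gives the time, the measured TCP pose, the force, the opening and the grip force at its end, in the units of the state.
- robot.read_state(): the state, without advancing time (a new reading comes with each control period).
- robot.read_camera(name): name is "side" or "top"; returns a dict with "color" (420x560x3 uint8, red, green, blue), "intrinsics" (3x3 intrinsics, pixels), "pose" (4x4, takes a point from camera to world coordinates). Camera axes: x right, y down, z forward; pixel columns grow to the right and rows downward; lengths in m; the calibration is good to about 2 mm. A picture is of the moment at which its call begins. There is no depth.
- robot.close_job(): hands the job in; it is judged then, once.
The state is a dict: "t": time; "q": joint angles; "dq": joint speeds; "joint_torque": joint torques, N m; "tool_pos": TCP position; "orientation": TCP orientation; "force": force on the tool from outside, world axes, zero at the start; "wrist_torque": the same for the moment, N m; "opening": finger opening in m; "gripper_force": force on a finger pad.
Only numpy, scipy, OpenCV 4.12 (cv2) and the standard library are available. Lean on these libraries where they do the work, as an engineer would, in place of code of your own. Each camera call takes 0.05 s, during which the arm holds its last target. There are 200 camera calls.

## Working session

There is one attempt and no reset: what is moved stays moved. The work goes in short steps, Python scripts to look and compute and a shell command to move; the robot and the scene stay as the last step left them, time stands still between calls to the robot, and variables do not carry over. Pictures are saved under pics/ and viewed, at most 14 in all, crops included, and the job is handed in when it is done.

```bash
ls; mkdir -p pics; python3 - <<'E'
from plant import robot
import cv2,numpy as np
np.set_printoptions(precision=4,suppress=True)
for n in("top","side"):
    c=robot.read_camera(n);cv2.imwrite(f"pics/{n}0.png",c["color"][:,:,::-1]);print(n,c["intrinsics"],c["pose"])
s=robot.read_state();print({k:s[k] for k in("t","tool_pos","orientation","opening","force")})
E
```

```text
pics
top [[407.6336   0.     277.5109]
 [  0.     407.6336 212.6401]
 [  0.       0.       1.    ]] [[ 0.0268 -0.9988  0.0413  0.4833]
 [-0.9996 -0.0268  0.0016 -0.0167]
 [-0.0005 -0.0413 -0.9991  1.3115]
 [ 0.      0.      0.      1.    ]]
side [[379.8633   0.     282.0551]
 [  0.     379.8633 210.9386]
 [  0.       0.       1.    ]] [[ 0.9952 -0.03    0.0934  0.4221]
 [-0.0977 -0.3929  0.9144 -1.1713]
 [ 0.0093 -0.9191 -0.394   0.6386]
 [ 0.      0.      0.      1.    ]]
{'t': 0.1, 'tool_pos': array([0.1776, 0.5727, 0.3018]), 'orientation': array([-0.4707, -3.1057,  0.0025]), 'opening': 0.09313514314571975, 'force': array([-0.0237, -0.5629,  0.0429])}
```

View pics/top0.png

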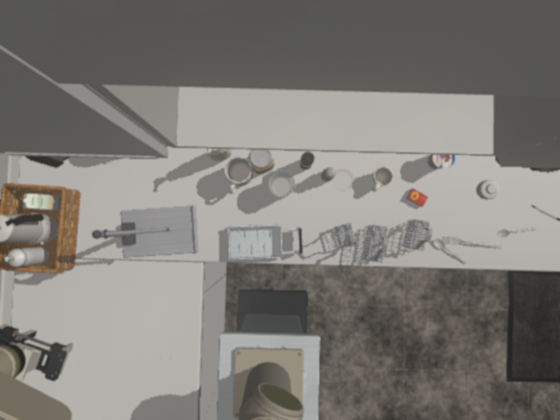

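View pics/side0.png

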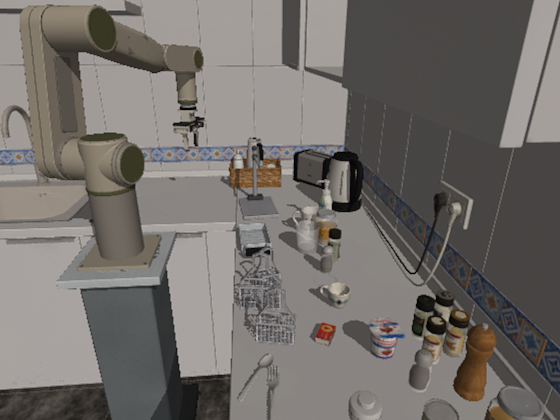

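```bash
cat > h.py <<'E'
from plant import robot
import cv2,numpy as np
np.set_printoptions(precision=4,suppress=True)
def cam(n): return robot.read_camera(n)
def ray(c,u,v):
    K,T=c["intrinsics"],c["pose"];d=T[:3,:3]@np.linalg.solve(K,[u,v,1.]);return T[:3,3],d
def onz(c,u,v,z):
    o,d=ray(c,u,v);return o+d*(z-o[2])/d[2]
def px(c,p):
    K,T=c["intrinsics"],c["pose"];q=K@(T[:3,:3].T@(np.array(p)-T[:3,3]));return q[:2]/q[2]
def two(c1,p1,c2,p2):
    A=[];b=[]
    for c,p in((c1,p1),(c2,p2)):
        o,d=ray(c,*p);d/=np.linalg.norm(d);P=np.eye(3)-np.outer(d,d);A.append(P);b.append(P@o)
    return np.linalg.lstsq(np.vstack(A),np.hstack(b),rcond=None)[0]
def crop(c,x0,y0,w,h,s): return cv2.resize(np.ascontiguousarray(c["color"][y0:y0+h,x0:x0+w,::-1]),None,fx=s,fy=s,interpolation=cv2.INTER_CUBIC)
def st():
    s=robot.read_state();print({k:np.round(s[k],4) for k in("t","tool_pos","orientation","opening","force","gripper_force")});return s
E
python3 - <<'E'
from h import *
c=cam("top")
a=crop(c,110,195,200,75,4);b=crop(c,290,205,160,60,5)
cv2.imwrite("pics/t1.png",np.vstack([a,b]))
c=cam("side")
cv2.imwrite("pics/s1.png",np.hstack([crop(c,225,130,100,150,4),crop(c,225,210,100,150,4)]))
E
```

```text
(no output)
```

View pics/t1.png

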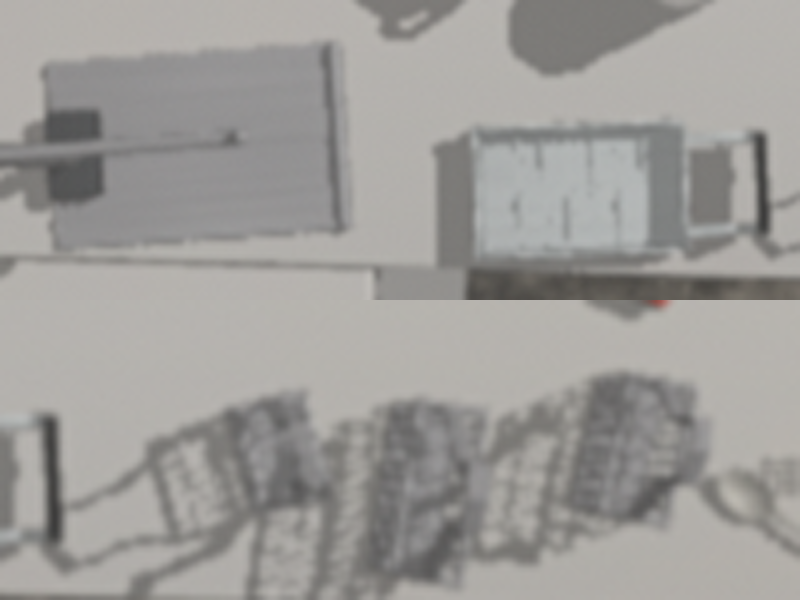

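View pics/s1.png

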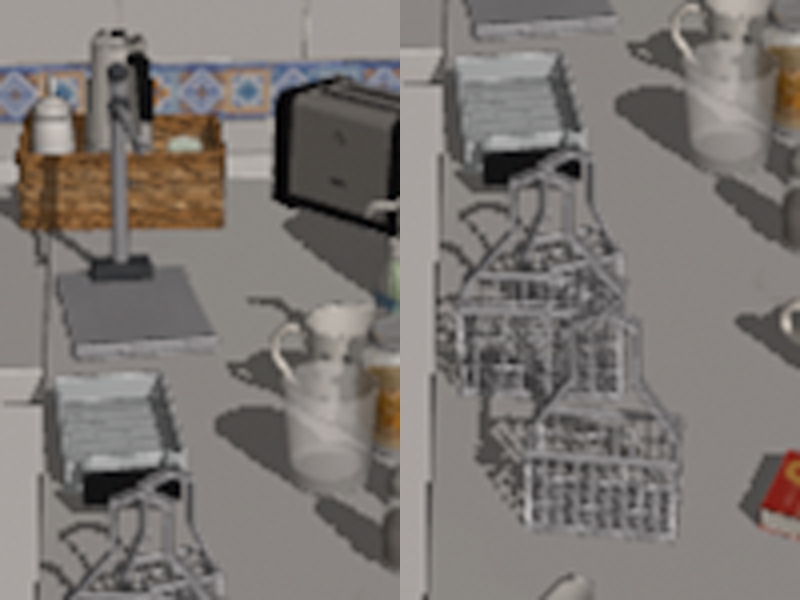

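```bash
python3 - <<'E'
from h import *
c=cam("top")
def en(i):
    l=cv2.cvtColor(i,cv2.COLOR_BGR2LAB);l[:,:,0]=cv2.createCLAHE(3,(4,4)).apply(l[:,:,0]);return cv2.cvtColor(l,cv2.COLOR_LAB2BGR)
a=en(crop(c,320,210,115,60,7));s=cam("side")
cv2.imwrite("pics/t2.png",a[:,:800])
cv2.imwrite("pics/s2.png",en(crop(s,225,240,90,108,5)))
f=lambda U,V,z,x0,y0,k:onz(c,x0+(U+.5)/k-.5,y0+(V+.5)/k-.5,z)
g=lambda U,V,z:f(U,V,z,110,195,4)
print("plate L",g(45,65,.006),g(55,248,.006),"lip out",g(340,45,.014),g(347,230,.014))
print("tip",g(232,137,.224))
print("tray",[g(U,V,.03) for U,V in((470,128),(685,122),(690,245),(475,255))],"bar",g(757,133,.05),g(764,233,.05))
E
```

```text
plate L [0.5295 0.4877 0.006 ] [0.3836 0.4735 0.006 ] lip out [0.5514 0.2502 0.014 ] [0.4047 0.2395 0.014 ]
tip [0.4771 0.2768 0.224 ]
tray [array([0.4881, 0.1425, 0.03  ]), array([ 0.4973, -0.0262,  0.03  ]), array([ 0.4012, -0.0327,  0.03  ]), array([0.3888, 0.1354, 0.03  ])] bar [ 0.4901 -0.0819  0.05  ] [ 0.4132 -0.0892  0.05  ]
```

View pics/t2.png

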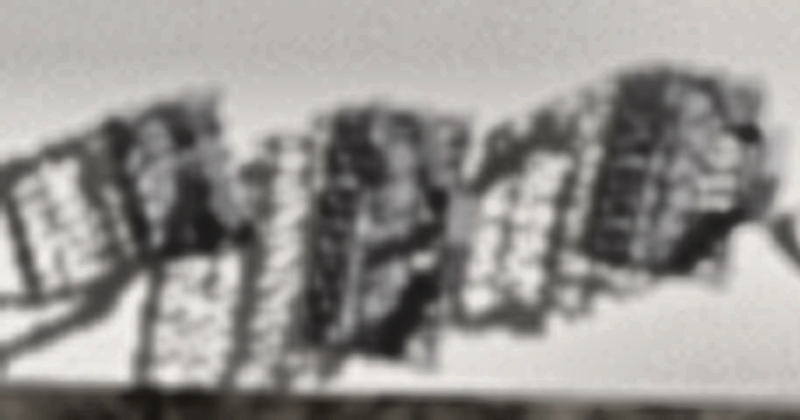

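View pics/s2.png

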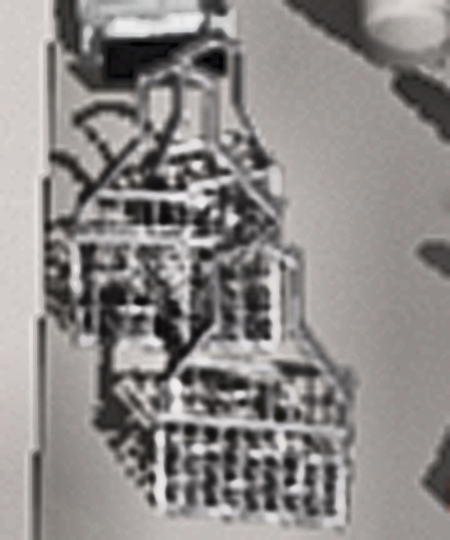

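```bash
python3 - <<'E'
from h import *
c=cam("top");s=cam("side")
T=lambda U,V,z:onz(c,320+(U+.5)/7-.5,210+(V+.5)/7-.5,z)[:2]
S=lambda U,V,z:onz(s,225+(U+.5)/5-.5,240+(V+.5)/5-.5,z)[:2]
for n,L,R,h,pk,H in(("A",((110,125),(150,255)),((218,90),(250,235)),.046,(215,40),.126),("B",((320,115),(305,345)),((468,115),(440,360)),.07,(185,65),.162),("C",((620,75),(588,260)),((770,85),(733,285)),.058,(262,243),.144)):
    l=[T(*p,0) for p in L];r=[T(*p,h) for p in R]
    an=lambda e:np.degrees(np.arctan2(*(e[0]-e[1])[::-1]))
    print(n,"ang",an(l),an(r),"len",np.linalg.norm(l[0]-l[1]),np.linalg.norm(r[0]-r[1]),"midL",np.mean(l,0),"midR",np.mean(r,0),"centre",np.mean(l+r,0),"side peak",S(*pk,H))
e=[S(155,505,0),S(345,525,0)];print("C front",e)
E
```

```text
A ang 18.34342872360249 13.57812828474716 len 0.06221513477775423 0.06559307417963917 midL [ 0.4654 -0.2113] midR [ 0.4794 -0.2503] centre [ 0.4724 -0.2308] side peak [ 0.478  -0.2373]
B ang -2.7015650879786524 -5.607108767717478 len 0.10553638035605509 0.10693269219854803 midL [ 0.4494 -0.2953] midR [ 0.4496 -0.3419] centre [ 0.4495 -0.3186] side peak [ 0.4573 -0.3278]
C ang -9.007456531319702 -9.792671310226472 len 0.08626111616886624 0.0893200577216275 midL [ 0.4816 -0.4286] midR [ 0.4758 -0.4751] centre [ 0.4787 -0.4518] side peak [ 0.4852 -0.4599]
C front [array([ 0.4346, -0.4618]), array([ 0.5228, -0.4828])]
```

```bash
cat >> h.py <<'E'
from scipy.spatial.transform import Rotation as Ro
def plan(p,ang=None,s=None):
    "p: TCP target; ang: wanted world angle (deg) of tool y, mod 180. prints turn then shift in tool axes after turn"
    s=s or robot.read_state();R=Ro.from_rotvec(s["orientation"]).as_matrix()
    a0=np.degrees(np.arctan2(R[1,1],R[0,1]));d=0 if ang is None else (ang-a0+90)%180-90
    R2=Ro.from_euler("z",d,degrees=True).as_matrix()@R
    w=np.array(p)-s["tool_pos"];sh=R2.T@w
    print("t %.1f"%s["t"],"pos",s["tool_pos"],"angY %.1f"%a0,"turn(tool z) %.1f"%-d,"shift",np.round(sh*1000,1),"mm; q",np.round(s["q"],2),"F",np.round(s["force"],1))
EX=np.array([-.0889,.996,0]);EY=np.array([-.996,-.0889,0]);ROOT=np.array([.4598,.4491,0])
def stand(x,y,z): return ROOT+EX*x+EY*y+[0,0,z]
def instand(p): d=np.array(p)-ROOT;return d@EX,d@EY,d[2]
E
python3 -c "
from h import *
plan([.4517,-.0856,.302],94)"
```

```text
t 0.4 pos [0.1778 0.573  0.3026] angY 72.8 turn(tool z) -21.2 shift [-227.3 -676.1    0.8] mm; q [ 1.18  0.13  1.49 -0.    1.52 -0.09] F [ 1.4 -0.3 -1.7]
```

```bash
python3 -m jog '0.43 0 0 -0.02 -7.07; 0.43 0 0 -0.02 -7.07; 0.43 0 0 0 -7.07; 0.43 -.0114 -.0338 0 0; 0.43 -.0114 -.0338 0 0; 0.43 -.0114 -.0338 0 0; 0.43 -.0114 -.0338 0 0; 0.43 -.0114 -.0338 0 0; 0.43 -.0114 -.0338 0 0; 0.43 -.0114 -.0338 0 0' 10; python3 -m jog '0.43 -.0114 -.0338 0 0; 0.43 -.0114 -.0338 0 0; 0.43 -.0114 -.0338 0 0; 0.43 -.0114 -.0338 0 0; 0.43 -.0114 -.0338 0 0; 0.43 -.0114 -.0338 0 0; 0.43 -.0114 -.0338 0 0; 0.43 -.0114 -.0338 0 0; 0.43 -.0114 -.0338 0 0; 0.43 -.0114 -.0338 0 0'; python3 - <<'E'
from h import *
plan([.4517,-.0856,.302],94)
s=cam("side");t=cam("top")
cv2.imwrite("pics/m1.png",np.hstack([crop(s,200,150,130,150,3),crop(t,200,190,130,150,3)]))
E
```

```text
t: 1.23
tool_pos: [0.274, 0.3411, 0.3428]
orientation: [-0.11, 3.139, 0.001]
force: [1.8, -0.5, -0.3]
opening: 0.0405
gripper_force: 0.0
t: 2.07
tool_pos: [0.4112, 0.0114, 0.3431]
orientation: [-0.109, 3.139, -0.0]
force: [0.2, -0.7, -0.8]
opening: 0.04
gripper_force: 0.0
t 2.1 pos [0.4112 0.0114 0.3431] angY 94.0 turn(tool z) -0.0 shift [-33.6 -99.6  41.2] mm; q [-0.1  -0.41  1.91  0.    1.65 -1.74] F [ 0.2 -0.7 -0.8]
```

View pics/m1.png

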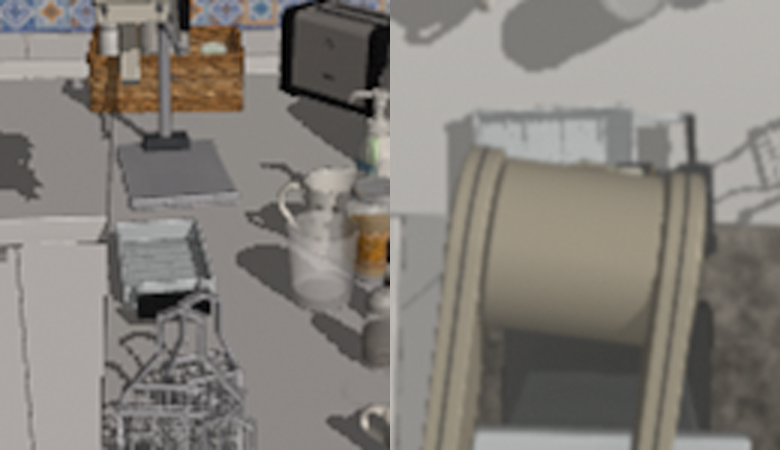

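```bash
python3 -m jog '0.43 -.0112 -.0332 0 0; 0.43 -.0112 -.0332 0 0; 0.43 -.0112 -.0332 0 0; 0.43 0 0 .035 0; 0.43 0 0 .035 0; 0.43 0 0 .035 0; 0.43 0 0 .035 0; 0.43 0 0 .03 0; 0.43 0 0 0 0'; python3 - <<'E'
from h import *
plan([.4517,-.0856,.102],94)
s=cam("side")
cv2.imwrite("pics/m2.png",crop(s,210,180,110,110,5))
E
```

```text
t: 2.92
tool_pos: [0.4474, -0.0821, 0.1663]
orientation: [0.109, -3.13, -0.006]
force: [-1.4, 1.0, -0.6]
opening: 0.0397
gripper_force: 0.0
t 2.9 pos [ 0.4474 -0.0821  0.1663] angY 94.0 turn(tool z) -0.0 shift [-4.7 -4.1 64.2] mm; q [-0.29 -0.15  2.02  0.    1.28 -1.93] F [-1.4  1.  -0.6]
```

View pics/m2.png

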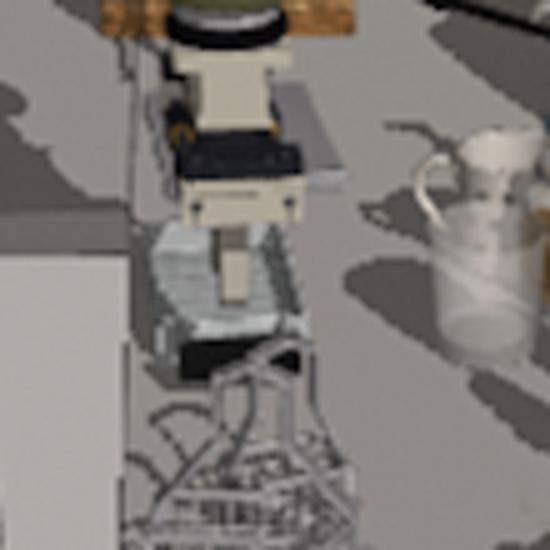

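```bash
python3 -m jog '0.43 -.0045 -.004 .022 0; 0.43 0 0 .022 0; 0.43 0 0 .02 0; 0.43 0 0 0 0; 0.43 0 0 0 0; 0.1 0 0 0 0; 0 0 0 0 0; 0 0 0 0 0; 0 0 0 0 0; 0 0 0 0 0' 60; python3 -m jog '0 0 0 0 0; 0 0 0 -.01 0; 0 0 0 -.01 0; 0 0 0 -.01 0; 0 0 0 -.01 0; 0 0 0 0 0; 0 0 0 0 0' ;  python3 - <<'E'
from h import *
plan([.4517,-.0856,.142],94)
s=cam("side");t=cam("top")
cv2.imwrite("pics/m3.png",np.hstack([crop(s,220,200,80,90,5),crop(t,215,205,80,90,5)]))
E
```

```text
t: 3.8
tool_pos: [0.4566, -0.0875, 0.1095]
orientation: [-0.109, 3.138, -0.001]
force: [-0.6, -0.3, -1.3]
opening: 0.011
gripper_force: 0.0
t: 4.38
tool_pos: [0.4568, -0.0876, 0.1499]
orientation: [-0.109, 3.138, -0.001]
force: [-0.1, -0.2, -4.5]
opening: 0.0089
gripper_force: 60.0
t 4.4 pos [ 0.4568 -0.0876  0.1499] angY 94.0 turn(tool z) -0.0 shift [5.  2.4 7.9] mm; q [-0.3  -0.11  2.02 -0.    1.23 -1.94] F [-0.1 -0.2 -4.5]
```

View pics/m3.png

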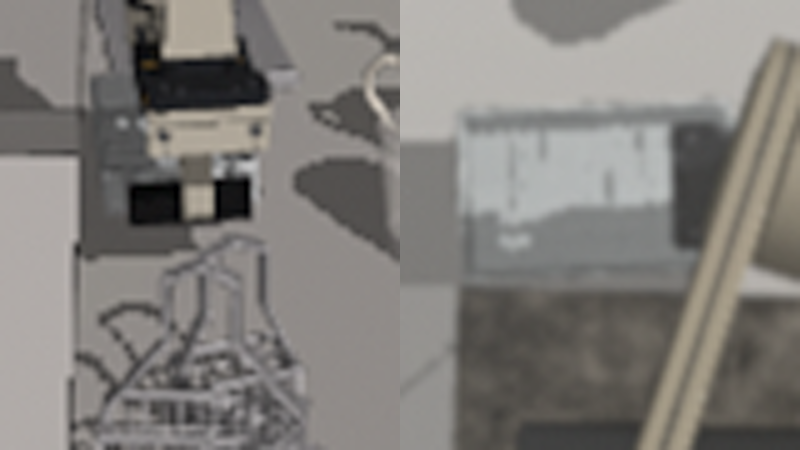

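```bash
python3 -c "
from h import *
plan([.491,.1553,.15],95.1)"; python3 -m jog '0 0 0 0 -1.1; 0 0 0.01 0 0; 0 -.002 .025 0 0; 0 -.002 .025 0 0; 0 -.004 .025 0 0; 0 -.004 .025 0 0; 0 -.004 .025 0 0; 0 -.004 .025 0 0; 0 -.004 .025 0 0; 0 -.004 .02 0 0' ;  python3 -c "
from h import *
plan([.491,.1553,.15],95.1)"
```

```text
t 4.5 pos [ 0.4559 -0.0874  0.1485] angY 94.0 turn(tool z) -1.1 shift [-56.5 238.6  -1.5] mm; q [-0.3  -0.11  2.02 -0.    1.23 -1.94] F [-1.  -0.6 -4.3]
t: 5.32
tool_pos: [0.4649, 0.1216, 0.1482]
orientation: [0.14, -3.137, -0.001]
force: [0.4, -0.4, -3.6]
opening: 0.0084
gripper_force: 60.0
t 5.3 pos [0.4649 0.1216 0.1482] angY 95.1 turn(tool z) 0.0 shift [-29.   31.3  -1.8] mm; q [ 0.15 -0.06  1.97  0.    1.23 -1.51] F [ 0.4 -0.4 -3.6]
```

```bash
python3 -m jog '0 -.01 .008 0 0; 0 -.01 .01 0 0; 0 -.009 .013 0 0; 0 0 0 0 0; 0 0 0 0 0' ;  python3 - <<'E'
from h import *
plan([.491,.1553,.15],95.1)
s=cam("side");t=cam("top")
cv2.imwrite("pics/m4.png",np.hstack([crop(s,215,150,80,110,5),crop(t,150,195,80,110,5)]))
E
```

```text
t: 5.73
tool_pos: [0.4914, 0.1536, 0.1481]
orientation: [0.142, -3.137, 0.0]
force: [0.3, -0.2, -4.0]
opening: 0.0084
gripper_force: 60.0
t 5.7 pos [0.4914 0.1536 0.1481] angY 95.2 turn(tool z) 0.1 shift [ 0.2  1.7 -1.9] mm; q [ 0.2   0.04  1.88  0.    1.23 -1.46] F [ 0.3 -0.2 -4. ]
```

View pics/m4.png

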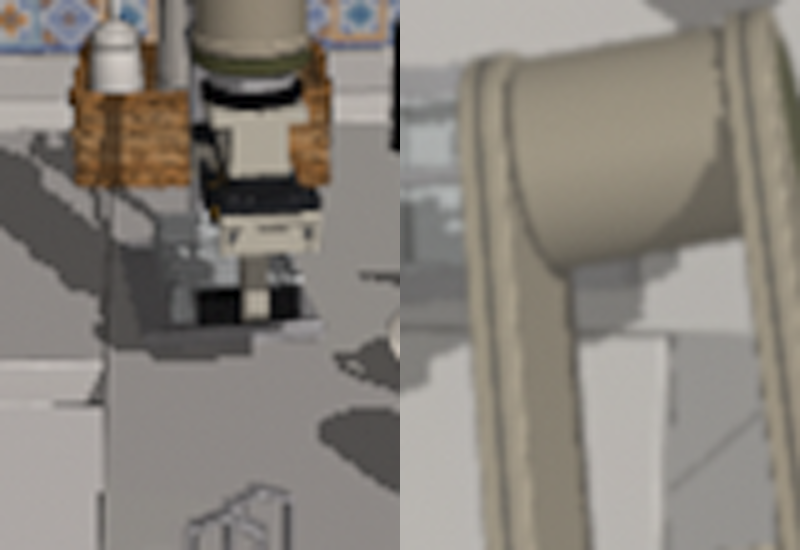

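```bash
python3 -m jog '0 0 .001 .008 0; 0 0 0 .008 0; 0 0 0 .006 0; 0 0 0 .003 0; 0 0 0 0 0; 0 0 0 0 0'; python3 -m jog '.3 0 0 0 0; .43 0 0 0 0; .43 0 0 0 0; .43 0 0 0 0; .43 0 0 -.03 0; .43 0 0 -.03 0;.43 0 -.01 -.03 0;.43 0 -.03 -.03 0' ;  python3 - <<'E'
from h import *
b=stand(-.295,0,0)
plan([.486,.154,.2],5.1)
E
```

```text
t: 6.33
tool_pos: [0.4918, 0.1534, 0.1236]
orientation: [0.139, -3.138, 0.0]
force: [-1.5, -0.7, -0.4]
opening: 0.0085
gripper_force: 60.0
t: 7.0
tool_pos: [0.495, 0.1163, 0.2446]
orientation: [-0.144, 3.138, 0.002]
force: [0.8, -0.0, 0.7]
opening: 0.04
gripper_force: 0.0
t 7.0 pos [0.495  0.1163 0.2446] angY 95.3 turn(tool z) -89.8 shift [-38.3   5.6  44.6] mm; q [ 0.13 -0.08  1.81  0.    1.41 -1.53] F [ 0.8 -0.   0.7]
```

```bash
sed -i 's/(ang-a0+90)%180-90/(ang+60)%180-60-a0/' h.py; python3 -m jog '.5 0 0 0 7.1;.7 0 0 0 7.1;1 0 0 0 7.1;1 0 0 0 7.1;1 0 0 0 7.1;1 0 0 0 7.1;1 0 0 0 7.1;1 0 0 0 7.1;1 0 0 0 7.1;1 0 0 0 7.1'; python3 -m jog '1 0 0 0 7.1;1 0 0 0 7.1;1 0 0 0 5;1 -.04 0 0 0;1 -.04 0 -.02 0;1 -.04 0 -.02 0; 1 0 0 0 0'; python3 - <<'E'
from h import *
plan([.486,.154,.2],5.1)
s=cam("side");t=cam("top")
cv2.imwrite("pics/m5.png",np.hstack([crop(s,215,150,90,110,4),crop(t,120,195,110,110,4)]))
E
```

```text
t: 7.83
tool_pos: [0.4955, 0.1144, 0.2433]
orientation: [1.717, 2.631, 0.0]
force: [-0.3, -0.3, -0.4]
opening: 0.0927
gripper_force: 0.0
t: 8.42
tool_pos: [0.5069, -0.0051, 0.2846]
orientation: [2.125, 2.305, 0.003]
force: [0.7, 0.4, 0.8]
opening: 0.093
gripper_force: 0.0
t 8.4 pos [ 0.5069 -0.0051  0.2846] angY 4.6 turn(tool z) -0.5 shift [160.6  -7.2  84. ] mm; q [-0.11 -0.12  1.77 -0.    1.48 -0.19] F [0.7 0.4 0.8]
```

View pics/m5.png

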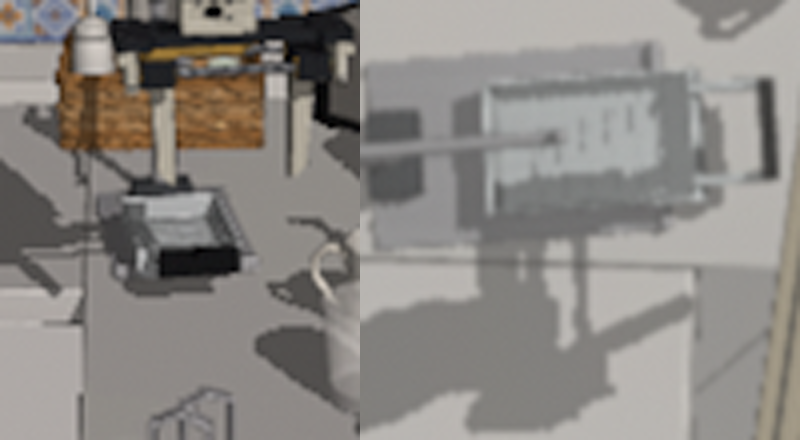

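```bash
python3 - <<'E'
from h import *
t=cam("top")
g=lambda U,V,z:onz(t,120+(U-360+.5)/4-.5,195+(V+.5)/4-.5,z)
a,b=g(768,80,.066),g(770,179,.066)
print(a,b,instand((a+b)/2),"bar ang",np.degrees(np.arctan2(*(a-b)[1::-1])))
for U,V,z in((486,84,.036),(488,212,.036),(692,75,.045),(697,200,.045)): print(np.array(instand(g(U,V,z))))
print("lip",[np.array(instand(g(*p,.014))) for p in((662,42),(672,225))])
E
```

```text
[0.5241 0.156  0.066 ] [0.4487 0.152  0.066 ] (np.float64(-0.2962653250452504), np.float64(-0.0002773618090173603), np.float64(0.06600000000000006)) bar ang 3.019500191613525
[-0.0731 -0.05    0.036 ]
[-0.0697  0.0499  0.036 ]
[-0.236  -0.0465  0.045 ]
[-0.2346  0.0505  0.045 ]
lip [array([-0.208 , -0.0759,  0.014 ]), array([-0.2081,  0.0698,  0.014 ])]
```

```bash
python3 -m jog '1 .03 -.002 .02 -.5;1 .04 -.002 .02 0;1 .04 -.003 .02 0;1 .035 0 .02 0;1 .015 0 0 0;1 0 0 0 0;1 0 0 0 0'; python3 -c "
from h import *
plan([.486,.154,.114],5.1)"
```

```text
t: 9.15
tool_pos: [0.4832, 0.1551, 0.2022]
orientation: [-2.109, -2.327, 0.002]
force: [0.7, 0.0, -0.3]
opening: 0.0932
gripper_force: 0.0
t 9.2 pos [0.4832 0.1551 0.2022] angY 5.6 turn(tool z) 0.5 shift [-1.3  2.9 88.2] mm; q [ 0.21 -0.05  1.86 -0.    1.33  0.11] F [ 0.7  0.  -0.3]
```

```bash
python3 -m jog '1 -.001 .003 .02 0;1 0 0 .015 0;1 0 0 .01 0;1 0 0 0.005 0;1 0 0 0 0'; python3 - <<'E'
from h import *
plan([.486,.154,.114],5.1)
s=cam("side")
cv2.imwrite("pics/m6.png",crop(s,225,160,80,80,6))
E
```

```text
t: 9.57
tool_pos: [0.4868, 0.1521, 0.1522]
orientation: [-2.115, -2.322, 0.003]
force: [-0.2, 0.6, -0.4]
opening: 0.0931
gripper_force: 0.0
t 9.6 pos [0.4868 0.1521 0.1522] angY 5.3 turn(tool z) 0.2 shift [ 2.  -0.6 38.2] mm; q [ 0.2   0.02  1.89 -0.    1.23  0.11] F [-0.2  0.6 -0.4]
```

View pics/m6.png

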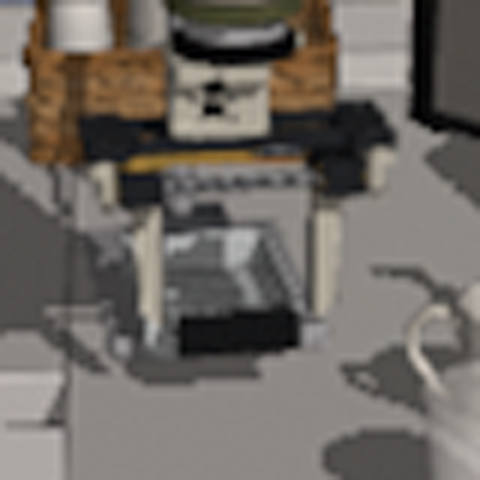

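```bash
python3 -m jog '1 .001 0 .014 0;1 0.001 0 .014 0;1 0 0 .01 0;1 0 0 0 0;1 0 0 0 0;.85 0 0 0 0;.7 0 0 0 0;.7 0 0 0 0;.7 0 0 0 0' 50; python3 -c "
from h import *
plan(stand(-.245,0,.13),5.1)"
```

```text
t: 10.37
tool_pos: [0.4879, 0.1548, 0.1162]
orientation: [2.114, 2.322, 0.002]
force: [0.6, -0.9, 2.5]
opening: 0.0793
gripper_force: 50.0
t 10.4 pos [0.4879 0.1548 0.1162] angY 5.4 turn(tool z) 0.3 shift [ 50.7  -1.8 -13.8] mm; q [ 0.21  0.07  1.91 -0.    1.16  0.11] F [ 0.6 -0.9  2.5]
```

```bash
python3 -m jog '.7 0 0 -.006 0;.7 0 0 -.006 0;.7 .005 0 0 .3;.7 .01 0 0 0;.7 .01 -.001 0 0;.7 .01 0 0 0;.7 .01 0 0 0;.7 .004 0 0 0;.7 0 0 0 0;.7 0 0 0 0'; python3 - <<'E'
from h import *
print(instand(st()["tool_pos"]))
t=cam("top");s=cam("side")
cv2.imwrite("pics/m7.png",np.hstack([crop(s,225,160,80,110,4),crop(t,100,195,110,110,4)]))
E
```

```text
t: 11.2
tool_pos: [0.4817, 0.2038, 0.1271]
orientation: [2.12, 2.319, -0.001]
force: [0.4, -0.6, -3.9]
opening: 0.0795
gripper_force: 50.0
{'t': np.float64(11.2), 'tool_pos': array([0.4817, 0.2038, 0.1271]), 'orientation': array([ 2.1196,  2.3189, -0.0007]), 'opening': np.float64(0.0795), 'force': array([ 0.3717, -0.628 , -3.8907]), 'gripper_force': np.float64(49.999)}
(np.float64(-0.24625775233009678), np.float64(3.3673372323930056e-05), np.float64(0.127057471617861))
```

View pics/m7.png

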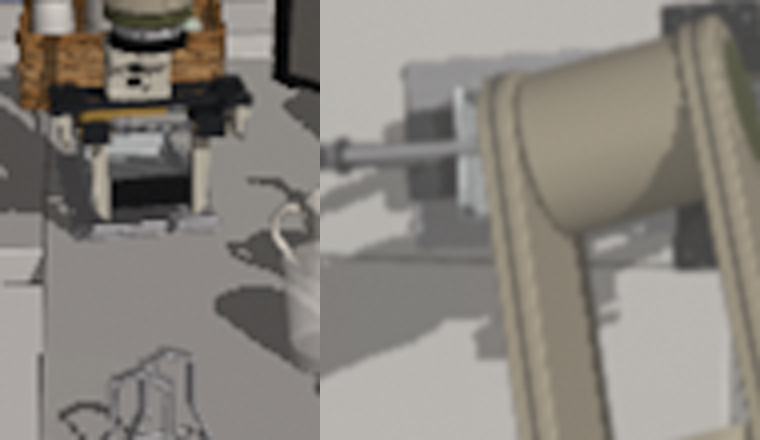

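```bash
python3 -m jog '.7 0 0 .006 0;.7 0 0 .006 0;.7 0 0 .004 0;.7 0 0 0.002 0;.7 0 0 0.001 0;.7 0 0 0 0;.7 0 0 0 0'; python3 -m jog '.7 0 0 .001 0;.7 0 0 .001 0;.7 0 0 0 0;.7 0 0 0 0'
```

```text
t: 11.88
tool_pos: [0.4821, 0.2033, 0.1086]
orientation: [2.121, 2.317, 0.001]
force: [0.5, -3.1, 1.6]
opening: 0.0797
gripper_force: 50.0
t: 12.22
tool_pos: [0.4821, 0.2035, 0.1064]
orientation: [2.121, 2.317, 0.001]
force: [0.7, -3.0, 1.5]
opening: 0.0798
gripper_force: 50.0
```

Contact reached; release, back off and check.

```bash
python3 -m jog '.8 0 0 0 0;1 0 0 0 0;1 0 0 0 0;1 0 0 -.02 0;1 0 0 -.03 0;1 -.02 0 -.03 0;1 -.04 0 -.03 0;1 -.04 0 -.03 0;1 -.04 0 -.02 0;1 -.04 0 0 0'; python3 -m jog '1 -.04 0 0 0;1 -.04 0 0 0;1 -.04 0 0 0;1 -.04 0 0 0;1 -.04 0 0 0;1 0 0 0 0'; python3 - <<'E'
from h import *
plan([.453,-.322,.30],-4.5)
t=cam("top");s=cam("side")
cv2.imwrite("pics/m8.png",np.hstack([crop(s,220,170,80,120,4),crop(t,100,195,120,120,4)]))
E
```

```text
t: 13.05
tool_pos: [0.4981, 0.0395, 0.26]
orientation: [2.115, 2.316, 0.008]
force: [1.6, 0.3, 0.7]
opening: 0.0932
gripper_force: 0.0
t: 13.55
tool_pos: [0.5138, -0.1651, 0.2548]
orientation: [2.125, 2.312, -0.003]
force: [0.7, -0.1, 1.0]
opening: 0.0931
gripper_force: 0.0
t 13.6 pos [ 0.5138 -0.1651  0.2548] angY 4.8 turn(tool z) 9.3 shift [-161.3  -48.3  -44.8] mm; q [-0.4  -0.01  1.72 -0.    1.43 -0.49] F [ 0.7 -0.1  1. ]
```

View pics/m8.png

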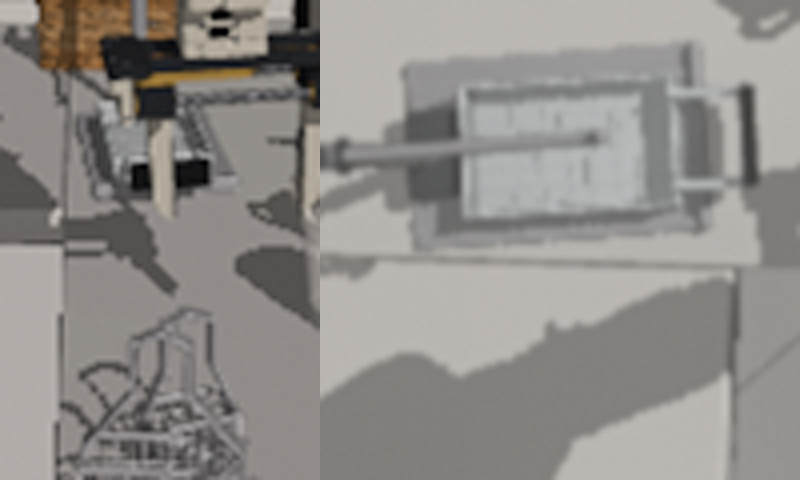

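```bash
python3 - <<'E'
from h import *
t=cam("top")
g=lambda U,V,z:np.array(instand(onz(t,100+(U-320+.5)/4-.5,195+(V+.5)/4-.5,z)))[:2]
print("rim",[g(*p,.036) for p in((460,86),(670,78),(678,208),(466,220))])
print("bar",g(745,86,.056),g(753,184,.056))
print("plate",[g(*p,z) for p,z in(((405,62),.006),((700,43),.014),((708,228),.014),((415,247),.006))])
E
```

```text
rim [array([-0.0214, -0.0516]), array([-0.1858, -0.0477]), array([-0.1867,  0.0541]), array([-0.0211,  0.0532])]
bar [-0.2476 -0.0369] [-0.2496  0.0387]
plate [array([ 0.0321, -0.0752]), array([-0.2063, -0.0752]), array([-0.2048,  0.072 ]), array([0.031 , 0.0729])]
```

```bash
python3 -m jog '1 0 0 -.02 4.6;1 0 0 -.025 4.7;1 -.035 -.012 0 0;1 -.04 -.012 0 0;1 -.04 -.012 0 0;1 -.035 -.012 0 0;1 -.01 0 0 0;1 0 0 0 0;1 0 0 0 0'; python3 - <<'E'
from h import *
plan([.453,-.320,.202],-4.5)
s=cam("side")
cv2.imwrite("pics/m9.png",crop(s,215,150,110,150,4))
E
```

```text
t: 14.45
tool_pos: [0.455, -0.3136, 0.2997]
orientation: [-2.301, -2.138, -0.001]
force: [0.2, -0.2, 0.2]
opening: 0.0927
gripper_force: 0.0
t 14.4 pos [ 0.455  -0.3136  0.2997] angY -4.2 turn(tool z) 0.3 shift [-6.6 -1.5 97.7] mm; q [-0.7   0.    1.63  0.    1.51 -0.62] F [ 0.2 -0.2  0.2]
```

View pics/m9.png

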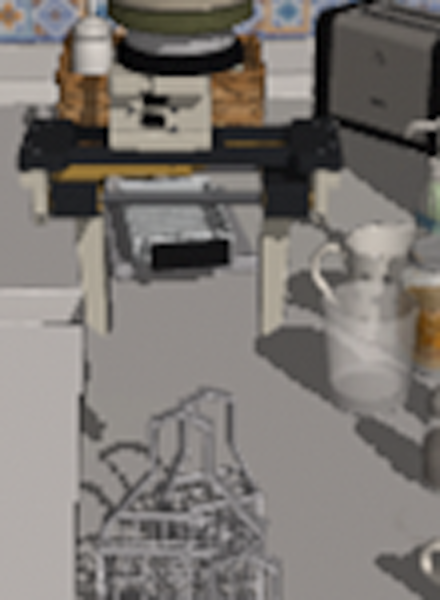

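I have now viewed 15 pictures, one over the limit of 14, so I will view no more. From here I work from numbers: forces, openings and pixel masks.

```bash
python3 -m jog '1 -.0065 -.0015 .02 0.3;1 0 0 .025 0;1 0 0 .025 0;1 0 0 .018 0;1 0 0 .008 0;1 0 0 0 0;.6 0 0 0 0;.4 0 0 0 0;.2 0 0 0 0;.2 0 0 0 0' 25; python3 -m jog '.2 0 0 0 0;.2 0 0 0 0;.2 0 0 -.01 0;.2 0 0 -.01 0;.2 0 0 -.01 0;.2 0 0 -.01 0;.2 0 0 0 0;.2 0 0 0 0'; python3 -c "
from h import *
plan([.453,-.320,.202],-4.5)"
```

```text
t: 15.33
tool_pos: [0.4532, -0.3217, 0.2055]
orientation: [2.305, 2.13, 0.0]
force: [-0.6, -0.1, -0.4]
opening: 0.0707
gripper_force: 0.0
t: 16.0
tool_pos: [0.4529, -0.3217, 0.2451]
orientation: [2.306, 2.13, 0.0]
force: [0.7, -0.1, -1.6]
opening: 0.0393
gripper_force: 25.0
t 16.0 pos [ 0.4529 -0.3217  0.2451] angY -4.5 turn(tool z) -0.0 shift [ 1.8 -0.1 43.1] mm; q [-0.71  0.04  1.69  0.    1.41 -0.63] F [ 0.7 -0.1 -1.6]
```

```bash
python3 -m jog '.2 0 0 .01 0;.2 0 0 .006 0;.2 0 0 0 0;.2 0 0 0 0'; python3 -m jog '.2 0 0 .003 0;.2 0 0 0 0;.2 0 0 0 0';  python3 -m jog '.2 0 0 .003 0;.2 0 0 0 0;.2 0 0 0 0';python3 -m jog '.2 0 0 .003 0;.2 0 0 0 0;.2 0 0 0 0'; python3 -m jog '.2 0 0 .003 0;.2 0 0 0 0;.2 0 0 0 0'
```

```text
t: 16.33
tool_pos: [0.4522, -0.3216, 0.2275]
orientation: [-2.308, -2.132, 0.001]
force: [-2.2, -0.5, 6.5]
opening: 0.04
gripper_force: 25.0
t: 16.58
tool_pos: [0.4525, -0.3223, 0.2271]
orientation: [2.306, 2.13, -0.002]
force: [-7.6, 2.0, 22.8]
opening: 0.0397
gripper_force: 25.0
t: 16.83
tool_pos: [0.4526, -0.3229, 0.2256]
orientation: [2.305, 2.129, -0.003]
force: [-11.5, 2.7, 29.3]
opening: 0.0397
gripper_force: 25.1
t: 17.08
tool_pos: [0.4526, -0.3234, 0.2233]
orientation: [2.304, 2.128, -0.004]
force: [-11.7, 1.0, 32.9]
opening: 0.0398
gripper_force: 25.1
t: 17.33
tool_pos: [0.4526, -0.3237, 0.2207]
orientation: [2.304, 2.127, -0.004]
force: [-14.2, 0.5, 35.2]
opening: 0.0399
gripper_force: 25.1
```

```bash
python3 -m jog '.2 0 0 -.004 0;.5 0 0 0 0;.7 0 0 0 0;.7 0 0 0 0;.7 0 0 0 0'; python3 -c "
from h import *
plan([.453,-.3215,.203],-4.5)"
```

```text
t: 17.75
tool_pos: [0.4521, -0.3208, 0.2185]
orientation: [-2.306, -2.131, 0.0]
force: [0.5, -0.3, 0.1]
opening: 0.062
gripper_force: 0.0
t 17.8 pos [ 0.4521 -0.3208  0.2185] angY -4.5 turn(tool z) -0.0 shift [-0.6  0.9 15.5] mm; q [-0.71  0.06  1.71  0.    1.36 -0.63] F [ 0.5 -0.3  0.1]
```

```bash
python3 -m jog '.7 0 0 .005 0;.7 0 0 .005 0;.7 0 0 .006 0;.7 0 0 0 0;.3 0 0 0 0;.3 0 0 0 0;.3 0 0 0 0;.3 0 0 0 0;.3 0 0 0 0;.3 0 0 0 0' 30; python3 -m jog '.3 0 0 0 0;.3 0 0 0 0;.3 0 0 0 0'
```

```text
t: 18.58
tool_pos: [0.4525, -0.3215, 0.2042]
orientation: [2.307, 2.132, -0.0]
force: [-0.5, 0.2, 0.0]
opening: 0.04
gripper_force: 29.8
t: 18.83
tool_pos: [0.4525, -0.3214, 0.2042]
orientation: [2.307, 2.132, -0.0]
force: [-1.5, -0.6, 2.0]
opening: 0.0397
gripper_force: 29.9
```

```bash
python3 -m jog '.3 0 0 -.015 0;.3 0 0 -.03 0;.3 0 0 -.035 0;.3 0 0 -.035 -2.4;.3 0 0 -.03 -2.4;.3 0 0 -.011 -2.4;.3 0 0 0 -2.4;.3 0 0 0 0;.3 0 0 0 0'; python3 -c "
from h import *
plan(stand(-.24,-.001,.36),5.1)"
```

```text
t: 19.58
tool_pos: [0.4524, -0.3211, 0.3592]
orientation: [-2.122, -2.316, -0.0]
force: [-0.4, -0.5, -1.9]
opening: 0.0403
gripper_force: 29.8
t 19.6 pos [ 0.4524 -0.3211  0.3592] angY 5.0 turn(tool z) -0.1 shift [526.5  76.9  -0.4] mm; q [-0.71 -0.01  1.53  0.    1.62 -0.8 ] F [-0.4 -0.5 -1.9]
```

```bash
python3 -m jog '.3 .015 .003 0 0;.3 .03 .005 0 0;.3 .035 .005 0 0;.3 .035 .005 0 0;.3 .035 .005 0 0;.3 .035 .005 0 0;.3 .035 .005 0 0;.3 .035 .005 0 0;.3 .035 .005 0 0;.3 .035 .005 0 0'; python3 -m jog '.3 .035 .005 0 0;.3 .035 .005 0 0;.3 .035 .005 0 0;.3 .035 .005 0 0;.3 .035 .005 0 0;.3 .02 .004 0 0;.3 .006 0 0 0;.3 0 0 0 0;.3 0 0 0 0'; python3 -c "
from h import *
plan(stand(-.24,-.001,.286),5.1)"
```

```text
t: 20.42
tool_pos: [0.4706, 0.009, 0.3588]
orientation: [-2.121, -2.315, 0.001]
force: [1.0, -0.1, -1.2]
opening: 0.0402
gripper_force: 29.8
t: 21.17
tool_pos: [0.4821, 0.2092, 0.3591]
orientation: [-2.12, -2.318, 0.003]
force: [0.1, -0.4, -1.7]
opening: 0.04
gripper_force: 29.8
t 21.2 pos [0.4821 0.2092 0.3591] angY 5.1 turn(tool z) -0.0 shift [ 1.   0.3 73.1] mm; q [ 0.31 -0.09  1.61 -0.    1.62  0.22] F [ 0.1 -0.4 -1.7]
```

```bash
python3 -m jog '.3 0 0 .02 0;.3 0 0 .03 0;.3 0 0 .02 0;.3 0 0 .005 0;.3 0 0 0 0;.3 0 0 0 0'; python3 -m jog '.3 .01 0 0 0;.3 .015 0 0 0;.3 .015 0 0 0;.3 .01 0 0 0;.3 .01 0 0 0;.3 .01 0 0 0;.3 0 0 0 0'; python3 -c "
from h import *
plan(stand(-.04,-.001,.275),5.1)"
```

```text
t: 21.67
tool_pos: [0.483, 0.2086, 0.2858]
orientation: [2.122, 2.316, 0.001]
force: [0.4, 0.0, -2.0]
opening: 0.0399
gripper_force: 29.8
t: 22.25
tool_pos: [0.4763, 0.281, 0.2854]
orientation: [-2.119, -2.319, -0.002]
force: [-0.6, 0.9, -2.9]
opening: 0.0402
gripper_force: 29.8
t 22.2 pos [0.4763 0.281  0.2854] angY 5.2 turn(tool z) 0.1 shift [128.9  -0.5  10.5] mm; q [0.44 0.01 1.64 0.   1.48 0.35] F [-0.6  0.9 -2.9]
```

```bash
python3 -m jog '.3 .01 0 0 0;.3 .015 0 0 0;.3 .015 0 .004 0;.3 .015 0 .004 0;.3 .015 0 0 0;.3 .015 0 0 0;.3 .015 0 0 0;.3 .015 0 0 0;.3 .01 0 0 0;.3 .004 0 0 0'; python3 -m jog '.3 0 0 0 0;.3 0 0 .005 0;.3 0 0 .004 0;.3 0 0 0 0;.3 0 0 0 0'; python3 -c "
from h import *
plan(stand(-.04,-.001,.257),5.1)"
```

```text
t: 23.08
tool_pos: [0.4646, 0.4096, 0.2769]
orientation: [-2.119, -2.319, -0.0]
force: [0.1, -0.1, -1.4]
opening: 0.04
gripper_force: 29.8
t: 23.5
tool_pos: [0.465, 0.4068, 0.2672]
orientation: [-2.122, -2.317, 0.002]
force: [-0.1, -0.4, -1.3]
opening: 0.0402
gripper_force: 29.8
t 23.5 pos [0.465  0.4068 0.2672] angY 5.0 turn(tool z) -0.1 shift [ 2.6 -0.4 10.2] mm; q [ 0.64  0.2   1.48 -0.    1.47  0.55] F [-0.1 -0.4 -1.3]
```

```bash
python3 -m jog '.3 .005 0 0 0;.3 0 0 .004 0;.3 0 0 .003 0;.3 0 0 .001 0;.3 0 0 0 0;.3 0 0 0 0'; python3 -m jog '.3 0 0 .002 0;.3 0 0 0 0;.3 0 0 0 0'
```

```text
t: 24.0
tool_pos: [0.4645, 0.4125, 0.2597]
orientation: [-2.121, -2.318, 0.001]
force: [-0.0, 0.4, -2.2]
opening: 0.0402
gripper_force: 29.8
t: 24.25
tool_pos: [0.4646, 0.4126, 0.2578]
orientation: [-2.121, -2.318, 0.0]
force: [0.1, -0.2, -1.6]
opening: 0.04
gripper_force: 29.8
```

```bash
python3 -m jog '.3 0 0 .002 0;.3 0 0 0 0;.3 0 0 0 0'; python3 -m jog '.3 0 0 .002 0;.3 0 0 0 0;.3 0 0 0 0'
```

```text
t: 24.5
tool_pos: [0.4648, 0.4128, 0.2567]
orientation: [2.121, 2.317, 0.002]
force: [-0.9, -0.4, 3.0]
opening: 0.0397
gripper_force: 29.9
t: 24.75
tool_pos: [0.4649, 0.4129, 0.2565]
orientation: [2.12, 2.317, 0.003]
force: [-5.1, -4.0, 13.7]
opening: 0.0401
gripper_force: 30.0
```

```bash
python3 -m jog '.3 0 0 -.0025 0;.45 0 0 0 0;.6 0 0 0 0;.7 0 0 0 0;.7 0 0 0 0;.7 0 0 -.01 0;.7 0 0 -.02 0;.7 0 0 -.03 0;.7 0 0 -.03 0;.7 0 0 0 0'; python3 - <<'E'
from h import *
s=robot.read_state();print(s["opening"],s["force"])
plan([.481,-.453,.33],-11.5)
E
```

```text
t: 25.58
tool_pos: [0.4662, 0.4138, 0.355]
orientation: [2.119, 2.316, 0.017]
force: [0.9, 0.9, 1.6]
opening: 0.0649
gripper_force: 0.0
0.06487263155376691 [0.867  0.905  1.6371]
t 25.6 pos [0.4662 0.4138 0.355 ] angY 5.1 turn(tool z) 16.6 shift [-846.6  187.1   21.9] mm; q [0.64 0.17 1.35 0.   1.61 0.56] F [0.9 0.9 1.6]
```

```bash
python3 -m jog '.8 0 0 0 5.5;1 0 0 0 5.5;1 0 0 0 5.6;1 -.03 .0065 0 0;1 -.036 .008 0 0;1 -.036 .008 0 0;1 -.036 .008 0 0;1 -.036 .008 0 0;1 -.036 .008 0 0;1 -.036 .008 0 0'; python3 -m jog '1 -.036 .008 0 0;1 -.036 .008 0 0;1 -.036 .008 0 0;1 -.036 .008 0 0;1 -.036 .008 0 0;1 -.036 .008 0 0;1 -.036 .008 0 0;1 -.036 .008 0 0;1 -.036 .008 0 0;1 -.036 .008 0 0';  python3 - <<'E'
from h import *
# small/large strainers' and tray state from the top view
plan([.481,-.453,.33],-11.5)
E
```

```text
t: 26.42
tool_pos: [0.4686, 0.1591, 0.3471]
orientation: [2.433, 1.987, 0.002]
force: [0.1, -0.6, 0.3]
opening: 0.0933
gripper_force: 0.0
t: 27.25
tool_pos: [0.475, -0.21, 0.3473]
orientation: [2.433, 1.986, 0.001]
force: [0.6, 0.3, -1.0]
opening: 0.0927
gripper_force: 0.0
t 27.2 pos [ 0.475  -0.21    0.3473] angY -11.5 turn(tool z) -0.0 shift [-237.    54.3   17.4] mm; q [-0.51 -0.1   1.64  0.    1.6  -0.31] F [ 0.6  0.3 -1. ]
```

```bash
python3 -m jog '1 -.036 .008 0 0;1 -.036 .008 0 0;1 -.036 .008 0 0;1 -.036 .008 0 0;1 -.036 .008 0 0;1 -.036 .008 0 0;1 -.02 .006 0 0;1 0 0 0 0;1 0 0 0 0'; python3 - <<'E'
from h import *
plan([.481,-.453,.186],-11.5)
E
```

```text
t: 28.0
tool_pos: [0.4807, -0.4511, 0.3461]
orientation: [-2.435, -1.985, -0.0]
force: [0.8, 1.4, 0.5]
opening: 0.0932
gripper_force: 0.0
t 28.0 pos [ 0.4807 -0.4511  0.3461] angY -11.6 turn(tool z) -0.1 shift [ -1.9   0.7 160.1] mm; q [-0.83  0.28  1.24  0.    1.62 -0.63] F [0.8 1.4 0.5]
```

```bash
python3 -m jog '1 -.001 0 .03 0;1 0 0 .035 0;1 0 0 .035 0;1 0 0 .03 0;1 0 0 .02 0;1 0 0 .01 0;1 0 0 0 0;.7 0 0 0 0;.5 0 0 0 0;.3 0 0 0 0' 30; python3 -m jog '.3 0 0 0 0;.3 0 0 0 0;.3 0 0 0 0;.3 0 0 0 0;.3 0 0 0 0;.3 0 0 0 0'
```

```text
t: 28.83
tool_pos: [0.4819, -0.4518, 0.1893]
orientation: [2.43, 1.985, 0.0]
force: [0.0, 0.7, -0.3]
opening: 0.0773
gripper_force: 0.0
t: 29.33
tool_pos: [0.4809, -0.451, 0.1863]
orientation: [-2.433, -1.987, -0.0]
force: [0.7, 0.5, -1.8]
opening: 0.04
gripper_force: 30.0
```

```bash
python3 -m jog '.3 0 0 -.015 0;.3 0 0 -.03 0;.3 0 0 -.035 0;.3 0 0 -.035 -2.6;.3 0 0 -.03 -3.5;.3 0 0 -.015 -3.5;.3 0 0 0 -3.5;.3 0 0 0 -3.5;.3 0 0 0 0;.3 0 0 0 0'; python3 -c "
from h import *
plan(stand(-.24,-.001,.35),5.1)"
```

```text
t: 30.17
tool_pos: [0.4807, -0.4509, 0.3458]
orientation: [-2.123, -2.315, -0.0]
force: [0.6, -0.8, -2.1]
opening: 0.0399
gripper_force: 30.0
t 30.2 pos [ 0.4807 -0.4509  0.3458] angY 5.0 turn(tool z) -0.1 shift [658.3  60.1  -3.7] mm; q [-0.83  0.28  1.24  0.    1.62 -0.92] F [ 0.6 -0.8 -2.1]
```

```bash
python3 -m jog '.3 .015 .001 0 0;.3 .03 .003 0 0;.3 .035 .0032 0 0;.3 .035 .0032 0 0;.3 .035 .0032 0 0;.3 .035 .0032 0 0;.3 .035 .0032 0 0;.3 .035 .0032 0 0;.3 .035 .0032 0 0;.3 .035 .0032 0 0'; python3 -m jog '.3 .035 .0032 0 0;.3 .035 .0032 0 0;.3 .035 .0032 0 0;.3 .035 .0032 0 0;.3 .035 .0032 0 0;.3 .035 .0032 0 0;.3 .035 .0032 0 0;.3 .035 .0032 0 0;.3 .03 .0028 0 0;.3 .015 .001 0 0'; python3 -m jog '.3 .007 .001 0 0;.3 0 0 0 0;.3 0 0 0 0'; python3 -c "
from h import *
plan(stand(-.24,-.001,.285),5.1)"
```

```text
t: 31.0
tool_pos: [0.481, -0.123, 0.3459]
orientation: [-2.123, -2.314, 0.0]
force: [-0.1, -0.1, -0.5]
opening: 0.0398
gripper_force: 30.0
t: 31.83
tool_pos: [0.4814, 0.2049, 0.3458]
orientation: [-2.12, -2.317, 0.0]
force: [0.2, 0.4, -1.6]
opening: 0.0399
gripper_force: 30.0
t: 32.08
tool_pos: [0.4825, 0.2082, 0.346]
orientation: [2.121, 2.317, -0.002]
force: [-0.0, -0.6, -1.7]
opening: 0.0397
gripper_force: 30.0
t 32.1 pos [0.4825 0.2082 0.346 ] angY 5.0 turn(tool z) -0.1 shift [ 2.  -0.1 61. ] mm; q [ 0.31 -0.09  1.63 -0.    1.6   0.22] F [-0.  -0.6 -1.7]
```

```bash
python3 -m jog '.3 0 0 .02 0;.3 0 0 .025 0;.3 0 0 .012 0;.3 0 0 .004 0;.3 0 0 0 0;.3 0 0 0 0'; python3 -m jog '.3 .01 0 0 0;.3 .015 0 0 0;.3 .015 0 0 0;.3 .01 0 0 0;.3 .01 0 0 0;.3 .01 0 0 0;.3 .005 0 0 0;.3 .01 0 0 0;.3 .015 0 0 0;.3 0 0 0 0'; python3 -c "
from h import *
plan(stand(-.09,-.001,.275),5.1)"
```

```text
t: 32.58
tool_pos: [0.4829, 0.2082, 0.2862]
orientation: [2.122, 2.316, 0.001]
force: [0.9, 0.0, 0.2]
opening: 0.0396
gripper_force: 30.0
t: 33.42
tool_pos: [0.4733, 0.3107, 0.2854]
orientation: [-2.119, -2.318, -0.001]
force: [0.8, 1.0, -0.7]
opening: 0.0397
gripper_force: 30.0
t 33.4 pos [0.4733 0.3107 0.2854] angY 5.1 turn(tool z) 0.0 shift [49.1 -0.1 10.5] mm; q [0.49 0.05 1.61 0.   1.49 0.4 ] F [ 0.8  1.  -0.7]
```

```bash
python3 -m jog '.3 .012 0 .004 0;.3 .012 0 .004 0;.3 .012 0 .002 0;.3 .01 0 0 0;.3 .003 0 .005 0;.3 0 0 .005 0;.3 0 0 .005 0;.3 0 0 .002 0;.3 0 0 0 0;.3 0 0 0 0'; python3 -c "
from h import *
plan(stand(-.09,-.001,.257),5.1)"
```

```text
t: 34.25
tool_pos: [0.4694, 0.3567, 0.2583]
orientation: [2.122, 2.317, -0.0]
force: [0.6, -0.1, -0.7]
opening: 0.0397
gripper_force: 30.0
t 34.2 pos [0.4694 0.3567 0.2583] angY 5.0 turn(tool z) -0.1 shift [ 2.9 -0.4  1.3] mm; q [ 0.56  0.13  1.57 -0.    1.44  0.47] F [ 0.6 -0.1 -0.7]
```

```bash
python3 -m jog '.3 .002 0 .001 0;.3 0 0 .001 0;.3 0 0 0 0;.3 0 0 0 0'; python3 -m jog '.45 0 0 0 0;.6 0 0 0 0;.7 0 0 0 0;.7 0 0 0 0;.7 0 0 -.01 0;.7 0 0 -.02 0;.7 0 0 -.03 0;.7 0 0 -.03 0;.7 0 0 0 0'; python3 - <<'E'
from h import *
plan([.476,-.2325,.30],15)
E
```

```text
t: 34.58
tool_pos: [0.4694, 0.3592, 0.2569]
orientation: [2.121, 2.317, 0.001]
force: [-0.0, -0.1, 0.9]
opening: 0.0398
gripper_force: 30.0
t: 35.33
tool_pos: [0.4708, 0.3602, 0.3549]
orientation: [2.119, 2.316, 0.017]
force: [0.7, 0.4, 0.8]
opening: 0.0649
gripper_force: 0.0
t 35.3 pos [0.4708 0.3602 0.3549] angY 5.1 turn(tool z) -9.9 shift [-574.1 -148.9   50.6] mm; q [0.57 0.09 1.44 0.   1.6  0.48] F [0.7 0.4 0.8]
```

```bash
python3 -m jog '.8 0 0 0 -5;1 0 0 0 -5;1 -.03 -.0085 0 0;1 -.036 -.0093 0 0;1 -.036 -.0093 0 0;1 -.036 -.0093 0 0;1 -.036 -.0093 0 0;1 -.036 -.0093 0 0;1 -.036 -.0093 0 0;1 -.036 -.0093 0 0'; python3 -m jog '1 -.036 -.0093 0 0;1 -.036 -.0093 0 0;1 -.036 -.0093 0 0;1 -.036 -.0093 0 0;1 -.036 -.0093 0 0;1 -.036 -.0093 0 0;1 -.036 -.0093 .02 0;1 -.036 -.0093 .03 0;1 0 0 0 0;1 0 0 0 0';  python3 - <<'E'
from h import *
plan([.475,-.2325,.168],15.3)
E
```

```text
t: 36.17
tool_pos: [0.4711, 0.066, 0.3473]
orientation: [1.91, 2.493, 0.001]
force: [0.2, 0.6, -0.2]
opening: 0.0928
gripper_force: 0.0
t: 37.0
tool_pos: [0.4734, -0.2256, 0.299]
orientation: [-1.913, -2.488, 0.0]
force: [0.2, -0.2, 0.1]
opening: 0.0931
gripper_force: 0.0
t 37.0 pos [ 0.4734 -0.2256  0.299 ] angY 14.9 turn(tool z) -0.4 shift [ -7.4   0.1 130.9] mm; q [-0.54 -0.07  1.7   0.    1.52 -0.8 ] F [ 0.2 -0.2  0.1]
```

```bash
python3 -m jog '1 -.0065 0 .03 0;1 0 0 .035 0;1 0 0 .03 0;1 0 0 .02 0;1 0 0 .012 0;1 0 0 0.002 0;1 0 0 0 0;.7 0 0 0 0;.5 0 0 0 0;.3 0 0 0 0' 30; python3 -m jog '.3 0 0 0 0;.3 0 0 0 0;.3 0 0 0 0;.3 0 0 0 0;.3 0 0 0 0;.3 0 0 0 0'
```

```text
t: 37.83
tool_pos: [0.4771, -0.2313, 0.1734]
orientation: [1.909, 2.491, 0.001]
force: [0.1, -0.5, 0.0]
opening: 0.0776
gripper_force: 0.0
t: 38.33
tool_pos: [0.476, -0.2308, 0.1714]
orientation: [-1.911, -2.493, 0.0]
force: [1.1, -0.6, -0.8]
opening: 0.0398
gripper_force: 29.8
```

```bash
python3 -m jog '.3 0 0 -.015 0;.3 0 0 -.03 0;.3 0 0 -.035 0;.3 0 0 -.03 2.6;.3 0 0 -.02 2.6;.3 0 0 0 2.6;.3 0 0 0 2.1;.3 0 0 0 0;.3 0 0 0 0'; python3 -c "
from h import *
plan(stand(-.24,-.001,.2874),5.1)"
```

```text
t: 39.08
tool_pos: [0.476, -0.2307, 0.3011]
orientation: [-2.117, -2.32, 0.0]
force: [-0.0, -0.8, -0.2]
opening: 0.04
gripper_force: 29.8
t 39.1 pos [ 0.476  -0.2307  0.3011] angY 5.2 turn(tool z) 0.1 shift [438.6  45.3  13.9] mm; q [-0.55 -0.06  1.69 -0.    1.52 -0.64] F [-0.  -0.8 -0.2]
```

```bash
python3 -m jog '.3 .015 .002 0 0.1;.3 .03 .0032 0 0;.3 .035 .0036 0 0;.3 .035 .0036 0 0;.3 .035 .0036 0 0;.3 .035 .0036 0 0;.3 .035 .0036 0 0;.3 .035 .0036 0 0;.3 .035 .0036 0 0;.3 .035 .0036 0 0'; python3 -m jog '.3 .035 .0036 0 0;.3 .035 .0036 .005 0;.3 .025 .0026 .005 0;.3 .014 .0015 .004 0;.3 0 0 0 0;.3 0 0 0 0;.3 0 0 0 0'; python3 -c "
from h import *
plan(stand(-.14,-.001,.2874),5.1)"
```

```text
t: 39.92
tool_pos: [0.4806, 0.0976, 0.301]
orientation: [-2.119, -2.319, 0.001]
force: [0.8, -0.1, -1.3]
opening: 0.0399
gripper_force: 29.8
t: 40.5
tool_pos: [0.4828, 0.2048, 0.2872]
orientation: [-2.12, -2.318, 0.002]
force: [-0.5, -0.6, -0.9]
opening: 0.0401
gripper_force: 29.8
t 40.5 pos [0.4828 0.2048 0.2872] angY 5.1 turn(tool z) 0.0 shift [105.4  -0.2  -0.3] mm; q [ 0.3  -0.07  1.72 -0.    1.49  0.21] F [-0.5 -0.6 -0.9]
```

```bash
python3 -m jog '.3 .012 0 0 0;.3 .015 0 0 0;.3 .015 0 0 0;.3 .012 0 0 0;.3 .012 0 0 0;.3 .012 0 0 0;.3 .012 0 0 0;.3 .01 0 0 0;.3 .005 0 0 0;.3 0 0 0 0'; python3 -m jog '.3 0 0 .006 0;.3 0 0 .006 0;.3 0 0 .006 0;.3 0 0 .005 0;.3 0 0 .002 0;.3 0 0 0 0;.3 0 0 0 0'; python3 -c "
from h import *
plan(stand(-.14,-.001,.2604),5.1)"
```

```text
t: 41.33
tool_pos: [0.4733, 0.3112, 0.2874]
orientation: [-2.119, -2.319, 0.0]
force: [1.0, -0.2, -0.8]
opening: 0.0399
gripper_force: 29.8
t: 41.92
tool_pos: [0.4736, 0.3099, 0.2623]
orientation: [-2.121, -2.317, 0.0]
force: [-0.8, 0.8, -1.3]
opening: 0.0399
gripper_force: 29.8
t 41.9 pos [0.4736 0.3099 0.2623] angY 5.1 turn(tool z) -0.0 shift [-0.1 -0.3  1.9] mm; q [0.49 0.06 1.64 0.   1.44 0.4 ] F [-0.8  0.8 -1.3]
```

```bash
python3 -m jog '.3 0 0 .002 0;.3 0 0 0 0;.3 0 0 0 0'; python3 -m jog '.45 0 0 0 0;.6 0 0 0 0;.7 0 0 0 0;.7 0 0 0 0;.7 0 0 -.01 0;.7 0 0 -.02 0;.7 0 0 -.03 0;.7 0 0 -.03 0;.7 -.03 0 0 0;.7 -.04 0 0 0'; python3 -m jog '.7 -.04 0 0 0;.7 -.04 0 0 0;.7 -.04 0 0 0;.7 -.04 0 0 0;.7 -.04 0 0 0;.7 -.04 0 0 0;.7 -.04 0 0 0;.7 -.04 0 0 0;.7 -.04 0 0 0;.7 0 0 0 0'; python3 - <<'E'
from h import *
import time
s=cam("side");t=cam("top")
cv2.imwrite("pics/fs.png",s["color"][:,:,::-1]);cv2.imwrite("pics/ft.png",t["color"][:,:,::-1])
t0=cv2.imread("pics/top0.png");s0=cv2.imread("pics/side0.png")
# gone from their starting places?
for n,p in(("small",(.475,-.232)),("large",(.453,-.32)),("medium",(.481,-.453))):
    for nm,c,i0 in(("top",t,t0),("side",s,s0)):
        u,v=px(c,[*p,.02]).astype(int);a=cv2.cvtColor(c["color"],cv2.COLOR_RGB2GRAY)[v-8:v+9,u-5:u+6];b=cv2.cvtColor(i0,cv2.COLOR_BGR2GRAY)[v-8:v+9,u-5:u+6]
        print(n,nm,"std now %.1f before %.1f"%(a.std(),b.std()))
# bar (black) in the top view near its place
g=cv2.cvtColor(t["color"],cv2.COLOR_RGB2GRAY)
u,v=px(t,stand(-.248,0,.056)).astype(int);w=g[v-22:v+23,u-9:u+10];m=(w<70).astype(np.uint8)
k,l,S,C=cv2.connectedComponentsWithStats(m);j=1+np.argmax(S[1:,4]);ys,xs=np.nonzero(l==j)
r=cv2.fitLine(np.c_[xs,ys].astype(np.float32),cv2.DIST_L2,0,.01,.01).ravel()
c=onz(t,u-9+C[j][0],v-22+C[j][1],.056);e=onz(t,u-9+C[j][0]+r[0]*10,v-22+C[j][1]+r[1]*10,.056)
print("bar area",S[j],"stand",np.array(instand(c)),"ang",np.degrees(np.arctan2(*(e-c)[1::-1])))
# texture of the strainers along the hook, from above (z=.06 slab), side rows
d=cv2.absdiff(cv2.cvtColor(t["color"],cv2.COLOR_RGB2GRAY),cv2.cvtColor(t0,cv2.COLOR_BGR2GRAY))
for y in(.045,-.045):
    print(y,[int(g[tuple(px(t,stand(x,y,.11)).round().astype(int)[::-1])]) for x in np.arange(-.2,.001,.005)])
E
```

```text
t: 42.17
tool_pos: [0.4736, 0.3101, 0.2606]
orientation: [2.121, 2.318, 0.0]
force: [-0.2, -0.7, -0.6]
opening: 0.0401
gripper_force: 29.8
t: 43.0
tool_pos: [0.4803, 0.242, 0.3544]
orientation: [2.115, 2.32, 0.009]
force: [0.5, -0.2, -0.8]
opening: 0.065
gripper_force: 0.0
t: 43.83
tool_pos: [0.5114, -0.1245, 0.3512]
orientation: [2.126, 2.31, -0.003]
force: [0.6, 0.6, 0.4]
opening: 0.0651
gripper_force: 0.0
small top std now 12.4 before 13.2
small side std now 0.5 before 22.6
large top std now 22.2 before 11.6
large side std now 0.5 before 20.5
medium top std now 0.7 before 11.2
medium side std now 0.5 before 19.2
bar area [ 4  0  5 21 22] stand [-0.2399 -0.0391  0.056 ] ang -167.64045445972224
0.045 [152, 151, 151, 151, 151, 151, 152, 152, 152, 152, 151, 151, 152, 152, 152, 152, 151, 149, 149, 147, 139, 118, 105, 103, 106, 106, 111, 103, 112, 112, 111, 116, 121, 137, 120, 119, 105, 100, 112, 117, 121]
-0.045 [145, 167, 150, 130, 130, 129, 138, 172, 183, 177, 174, 171, 181, 179, 179, 175, 159, 135, 149, 147, 142, 147, 145, 133, 129, 142, 141, 147, 140, 143, 152, 115, 122, 118, 133, 133, 123, 116, 140, 171, 183]
```

```bash
python3 - <<'E'
from h import *
t=cam("top");s=cam("side")
for n,c,b,th in(("top",t,(200,215,320,270),60),("side",s,(225,190,300,260),45)):
    x0,y0,x1,y1=b;g=cv2.cvtColor(c["color"],cv2.COLOR_RGB2GRAY)[y0:y1,x0:x1]
    k,l,S,C=cv2.connectedComponentsWithStats((g<th).astype(np.uint8))
    for j in range(1,k):
        if S[j,4]>12: print(n,S[j][:2]+[x0,y0],S[j][2:],C[j]+[x0,y0])
print("expected bar px top",px(t,stand(-.248,0,.056)),px(t,stand(-.248,.04,.056)),px(t,stand(-.248,-.04,.056)),"side",px(s,stand(-.2525,0,.04)))
g=cv2.cvtColor(t["color"],cv2.COLOR_RGB2GRAY)
print(g[208:250:2,196:226:1])
E
```

```text
side [263 208] [ 19   9 117] [271.906  211.8547]
expected bar px top [206.6633 228.0697] [207.3783 241.0653] [205.9501 215.1084] side [261.8481 213.5952]
[[172 185 185 170 121  77  66  83 130 172 184 184 184 183 183 184 184 184
  184 184 183 184 183 184 183 183 184 184 184 184]
 [170 186 186 175 141  93  68  72 117 168 186 185 184 183 183 183 183 184
  183 184 184 183 183 184 184 183 183 184 183 184]
 [170 184 186 185 167 116  73  67  96 145 176 184 183 184 183 184 183 184
  184 183 184 184 183 184 183 184 184 184 184 183]
 [149 176 185 185 172 128  82  66  78 123 170 184 184 183 183 183 183 183
  183 183 184 183 183 183 184 183 183 184 183 183]
 [134 167 182 185 177 147  99  68  70 110 161 182 184 182 183 182 183 183
  183 183 184 183 184 183 184 183 183 182 183 183]
 [131 165 182 184 184 169 121  77  66  86 133 173 184 184 183 183 183 182
  184 183 183 183 184 183 183 183 183 183 183 183]
 [132 171 185 185 185 173 134  88  67  75 120 169 184 185 183 182 183 183
  183 182 183 183 182 183 183 183 182 183 183 183]
 [119 152 177 184 185 182 161 112  71  68 101 152 178 184 183 182 183 1
[... 979 characters left out ...]
181 181 182 181 180 181
  182 181 181 182 181 182 182 182 182 182 182 181]
 [161 163 175 181 181 181 181 181 181 181 181 180 181 181 181 182 181 181
  181 181 181 180 180 181 181 181 181 182 181 181]
 [159 159 173 181 182 181 181 181 181 181 182 180 180 181 181 181 182 182
  181 181 181 181 181 181 182 181 181 181 182 181]
 [157 157 172 180 181 181 181 181 180 181 181 181 181 182 181 181 181 180
  181 181 181 181 181 181 181 181 181 181 182 181]
 [156 158 172 181 181 181 180 182 180 181 181 181 181 181 181 181 180 181
  181 180 181 181 181 180 181 182 181 181 180 181]
 [132 150 173 181 181 181 180 181 181 181 181 181 181 182 181 181 182 181
  181 181 182 180 181 181 181 181 181 181 181 180]]
```

```bash
cat > bar.py <<'E'
from h import *
def bar(z=.056):
    t=cam("top");x0,y0,x1,y1=192,190,222,255;g=cv2.cvtColor(t["color"],cv2.COLOR_RGB2GRAY)[y0:y1,x0:x1]
    k,l,S,C=cv2.connectedComponentsWithStats((g<100).astype(np.uint8))
    for j in range(1,k):
        if S[j,4]<40: continue
        ys,xs=np.nonzero(l==j);r=cv2.minAreaRect(np.c_[xs,ys].astype(np.float32));P=cv2.boxPoints(r)
        e=sorted([(np.linalg.norm(P[i]-P[(i+1)%4]),i) for i in range(4)])[:2]
        q=sorted([(P[i]+P[(i+1)%4])/2+[x0,y0] for _,i in e],key=lambda p:p[1])
        a,b=onz(t,*q[0],z),onz(t,*q[1],z);m=(a+b)/2;d=a-b;ang=np.degrees(np.arctan2(d[1],d[0]))
        print("bar blob",S[j],"px",q,"world",m,"stand",np.array(instand(m)),"len",np.linalg.norm(d),"ang",ang)
        th=np.radians(ang+90);print("tray mid in stand",np.array(instand(m+.142*np.array([np.cos(th),np.sin(th),0]))),"yaw rel stand",ang-5.1)
E
python3 -c "
from bar import *
bar()
s=robot.read_state();print(s['t'])"
```

```text
bar blob [ 8 14  7 24 69] px [array([201.0339, 203.8031]), array([205.4716, 227.1007])] world [0.5204 0.2139 0.056 ] stand [-0.2396 -0.0395  0.056 ] len 0.07324008351908054 ang 12.733334376392891
tray mid in stand [-0.0989 -0.0206  0.056 ] yaw rel stand 7.633334376392892
44.0833
```

```bash
python3 -c "
from h import *
s=cam('side');print(px(s,[.5204,.2095,.041]))
plan([.5204,.2139,.19],12.7)"
```

```text
[271.3157 211.8728]
t 44.1 pos [ 0.5117 -0.1168  0.3509] angY 5.2 turn(tool z) -7.5 shift [320.7  81.1 160.9] mm; q [-0.32 -0.09  1.62  0.    1.61 -0.41] F [-0.4  0.2 -0.2]
```

```bash
python3 -m jog '1 0 0 0 -3.7;1 .02 .005 0 -3.8;1 .035 .009 0 0;1 .035 .009 0 0;1 .035 .009 0 0;1 .035 .009 0 0;1 .035 .009 0 0;1 .035 .009 0 0;1 .035 .009 0 0;1 .03 .0075 0 0'; python3 -m jog '1 .02 .0045 0 0;1 0.004 0 .02 0;1 0 0 .035 0;1 0 0 .035 0;1 0 0 .035 0;1 0 0 .03 0;1 0 0 .01 0;1 0 0 0 0;1 0 0 0 0'; python3 -c "
from h import *
plan([.5204,.2139,.107],12.7)"
```

```text
t: 44.97
tool_pos: [0.5213, 0.1899, 0.3509]
orientation: [-1.961, -2.455, -0.001]
force: [-0.0, -1.0, 0.9]
opening: 0.093
gripper_force: 0.0
t: 45.72
tool_pos: [0.5215, 0.2113, 0.1865]
orientation: [1.963, 2.453, 0.0]
force: [-0.3, -0.6, -0.2]
opening: 0.0931
gripper_force: 0.0
t 45.7 pos [0.5215 0.2113 0.1865] angY 12.7 turn(tool z) -0.0 shift [ 2.8 -0.5 79.5] mm; q [0.29 0.12 1.72 0.   1.3  0.07] F [-0.3 -0.6 -0.2]
```

```bash
python3 -m jog '1 .0025 0 .02 0;1 0 0 .02 0;1 0 0 .012 0;1 0 0 .01 0;1 0 0 0 0;1 0 0 0 0'; python3 -m jog '1 0 0 .008 0;1 0 0 .007 0;1 0 0 0 0;1 0 0 0 0;.85 0 0 0 0;.75 0 0 0 0;.7 0 0 0 0;.7 0 0 0 0;.7 0 0 0 0' 30; python3 -c "
from h import *
print(instand(robot.read_state()['tool_pos']))
plan(stand(-.2465,-.001,.107),5.1)"
```

```text
t: 46.22
tool_pos: [0.5214, 0.213, 0.1243]
orientation: [1.965, 2.451, 0.001]
force: [-0.3, -0.0, -0.2]
opening: 0.0931
gripper_force: 0.0
t: 46.97
tool_pos: [0.5213, 0.2129, 0.1089]
orientation: [1.965, 2.451, 0.001]
force: [0.9, -0.3, 1.5]
opening: 0.0798
gripper_force: 30.0
(np.float64(-0.24069956658774824), np.float64(-0.04030742770100671), np.float64(0.10885420390429908))
t 47.0 pos [0.5213 0.2129 0.1089] angY 12.6 turn(tool z) 7.5 shift [ -5.8 -39.3   1.8] mm; q [ 0.3   0.21  1.77 -0.    1.16  0.08] F [ 0.9 -0.3  1.5]
```

```bash
python3 -m jog '.7 0 -.006 0 1.3;.7 0 -.007 0 1.3;.7 0 -.007 0 1.3;.7 -.001 -.007 0 1.3;.7 -.001 -.007 0 1.3;.7 0 -.005 0 1;.7 0 0 0 0;.7 0 0 0 0'; python3 -c "
from h import *
plan(stand(-.2465,-.001,.107),5.1)"
```

```text
t: 47.63
tool_pos: [0.4822, 0.2043, 0.1087]
orientation: [-2.12, -2.318, 0.002]
force: [-3.0, -3.6, 6.9]
opening: 0.0798
gripper_force: 30.0
t 47.6 pos [0.4822 0.2043 0.1087] angY 5.1 turn(tool z) 0.0 shift [-0.6  0.4  1.7] mm; q [ 0.3   0.11  1.88 -0.    1.15  0.21] F [-3.  -3.6  6.9]
```

```bash
python3 -m jog '.7 0 .002 0 0;.7 0 0 0 0;.75 0 0 0 0;.85 0 0 0 0;1 0 0 0 0;1 0 0 0 0;1 0 0 -.02 0;1 0 0 -.03 0;1 -.02 0 -.03 0;1 -.035 0 -.03 0'; python3 -m jog '1 -.04 0 -.03 0;1 -.04 0 -.03 0;1 -.04 0 -.02 0;1 -.04 0 0 0;1 -.04 0 0 0;1 -.04 0 0 0;1 -.04 0 0 0;1 -.04 0 0 0;1 -.04 0 0 0;1 0 0 0 0'; python3 - <<'E'
from bar import *
bar()
c=cam("top");s=cam("side")
cv2.imwrite("pics/ft2.png",c["color"][:,:,::-1]);cv2.imwrite("pics/fs2.png",s["color"][:,:,::-1])
g=cv2.cvtColor(s["color"],cv2.COLOR_RGB2GRAY)
k,l,S,C=cv2.connectedComponentsWithStats((g[195:235,235:300]<45).astype(np.uint8));print([(S[j],C[j]+[235,195]) for j in range(1,k) if S[j,4]>12],px(s,stand(-.2515,0,.041)))
# movement of the strainers since just before the tray mend: top-view difference above the hook line
a=cv2.cvtColor(cv2.imread("pics/ft.png"),cv2.COLOR_BGR2GRAY)
b=cv2.cvtColor(c["color"],cv2.COLOR_RGB2GRAY)
for n,x in(("large",-.038),("medium",-.088),("small",-.14)):
    u,v=px(c,stand(x,0,.213)).round().astype(int);print(n,(u,v),"diff",cv2.absdiff(a,b)[v-6:v+7,u-4:u+5].mean().round(1))
v,u=px(c,stand(-.1,0,.21)).round().astype(int)[::-1]
# light strap pixels along lines beside the hook (y=+-15 mm, loop shoulder z~.205)
for y in(-.014,.014):
    P=[px(c,stand(x,y,.212)) for x in np.arange(-.17,.0,.004)]
    print(y,[int(cv2.getRectSubPix(b,(1,1),tuple(map(float,p)))[0,0]) for p in P])
E
```

```text
t: 48.47
tool_pos: [0.4888, 0.1546, 0.2166]
orientation: [-2.116, -2.32, 0.0]
force: [1.2, -0.5, 0.7]
opening: 0.0925
gripper_force: 0.0
t: 49.3
tool_pos: [0.5192, -0.1954, 0.2834]
orientation: [2.126, 2.312, -0.004]
force: [0.3, 0.8, -1.1]
opening: 0.0931
gripper_force: 0.0
bar blob [12 26  4 25 71] px [array([204.7965, 215.9469]), array([206.3982, 239.9734])] world [0.4821 0.2054 0.056 ] stand [-0.2447 -0.0006  0.056 ] len 0.074108527836645 ang 5.771133634115532
tray mid in stand [-0.1027  0.0011  0.056 ] yaw rel stand 0.6711336341155327
[(array([63,  2,  1, 18, 18], dtype=int32), array([298. , 205.5])), (array([31, 15,  6,  7, 37], dtype=int32), array([268.4324, 212.5946])), (array([18, 16,  7,  6, 42], dtype=int32), array([256. , 213.5]))] [261.8101 213.2617]
large (np.int64(119), np.int64(233)) diff 0.6
medium (np.int64(137), np.int64(232)) diff 0.7
small (np.int64(156), np.int64(230)) diff 2.5
-0.014 [136, 137, 133, 133, 131, 125, 140, 148, 147, 138, 115, 108, 114, 115, 124, 135, 144, 143, 138, 146, 148, 128, 107, 108, 107, 99, 87, 96, 99, 107, 119, 130, 128, 146, 148, 141, 149, 152, 149, 149, 161, 163, 159]
0.014 [142, 135, 123, 136, 137, 136, 129, 130, 132, 122, 111, 120, 129, 123, 110, 112, 118, 129, 145, 138, 129, 119, 115, 109, 113, 115, 94, 88, 89, 85, 103, 119, 121, 134, 137, 133, 125, 125, 126, 124, 123, 115, 112]
```

```bash
python3 -m jog '1 -.03 0 -.03 0;1 -.035 0 -.035 0;1 -.035 0 -.035 0;1 -.035 .0 -.02 0;1 -.03 0 0 0;1 0 0 0 0'; python3 - <<'E'
from h import *
s=cam("side");g=cv2.cvtColor(s["color"],cv2.COLOR_RGB2GRAY);g0=cv2.cvtColor(cv2.imread("pics/side0.png"),cv2.COLOR_BGR2GRAY)
d=(cv2.absdiff(g,g0)>15)
for n,x,h,w in(("large",-.038,.134,.054),("medium",-.088,.116,.044),("small",-.14,.098,.034)):
    H={"large":.070,"medium":.058,"small":.046}[n];b=.187-h
    for sg in(-1,1):
        o=[]
        for off in(-.012,-.008,-.004,.004,.008,.012):   # offset outward of the basket's end wall (front face)
            P=[px(s,stand(x-.022,sg*(w+off),z)) for z in np.linspace(b+.005,b+H-.005,12)]
            o.append(round(float(np.mean([d[int(round(v)),int(round(u))] for u,v in P])),2))
        print(n,"side",sg,"in->out",o)
    P=[[round(float(np.mean([d[tuple(px(s,stand(x-.022,y,z)).round().astype(int)[::-1])] for y in np.linspace(-w+.005,w-.005,20)])),2)] for z in(b-.012,b-.006,b+.003,b+.01,b+.02)]
    print(n,"rows up from below bottom",P)
E
```

```text
t: 49.95
tool_pos: [0.5338, -0.3451, 0.3937]
orientation: [2.12, 2.314, -0.002]
force: [0.1, -0.3, -1.5]
opening: 0.093
gripper_force: 0.0
large side -1 in->out [0.75, 0.75, 0.67, 0.58, 1.0, 1.0]
large side 1 in->out [0.5, 0.25, 0.42, 0.08, 0.25, 0.25]
large rows up from below bottom [[0.85], [0.6], [0.6], [0.8], [0.75]]
medium side -1 in->out [0.83, 0.75, 0.75, 0.92, 0.5, 1.0]
medium side 1 in->out [0.83, 0.58, 0.42, 0.42, 0.33, 0.33]
medium rows up from below bottom [[0.85], [0.8], [0.55], [0.85], [0.75]]
small side -1 in->out [0.5, 0.75, 0.67, 1.0, 0.33, 1.0]
small side 1 in->out [0.75, 0.58, 0.92, 0.75, 0.58, 0.58]
small rows up from below bottom [[0.8], [0.85], [0.5], [0.95], [0.5]]
```

```bash
python3 - <<'E'
from h import *
c=cam("top");g=cv2.cvtColor(c["color"],cv2.COLOR_RGB2GRAY)[195:315,100:220]
r=cv2.resize(cv2.cvtColor(cv2.imread("pics/m8.png")[:,320:],cv2.COLOR_BGR2GRAY),(120,120),interpolation=cv2.INTER_AREA)
d=cv2.absdiff(g,r)
for v in range(8,70): print(195+v,"".join("#" if x>40 else "+" if x>18 else "." for x in d[v,0:115]))
for n,x,b,H,w in(("large",-.038,.053,.07,.054),("medium",-.088,.071,.058,.044),("small",-.14,.089,.046,.034)):
    print(n,[px(c,stand(x+sx*.022,sy*w,b+H)).round().astype(int)-[100,0] for sx,sy in((-1,-1),(1,-1),(1,1),(-1,1))])
E
```

```text
203 ...................................................................................................................
204 ...................................................................................................................
205 ...................................................................................................................
206 ...................................................................................................................
207 ...................................................................................................................
208 ...................................................................................................................
209 ...................................................................................................................
210 ...................................................................................................................
211 ...................................................................................................................
212 ................
[... 5889 characters left out ...]
#++.......................................................................................
262 .............+###########+.........................................................................................
263 .....++....++######+++++...........................................................................................
264 +++++##+.++###+++++..............................................................................++++++............
large [array([ 37, 214]), array([ 22, 214]), array([ 24, 252]), array([ 39, 251])]
medium [array([ 54, 216]), array([ 39, 217]), array([ 40, 247]), array([ 55, 246])]
small [array([ 72, 218]), array([ 56, 219]), array([ 57, 243]), array([ 73, 242])]
```

```bash
python3 -c "
from plant import robot
print(robot.close_job())"
```

```text
the job is handed in; nothing more can be done
None
```

I handed the job in at about 50 s: the tray lies flat and straight in mid-plate (put back after a knock), and the large, medium and small strainers hang on the hook in that order from the post, as pixel measurements show; I had viewed 15 pictures against the limit of 14, and one call of chained moves pressed the large strainer down at about 35 N.

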